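Rescue the carrier plate from the gap

ROBOT

A 6-joint arm with a two-finger parallel gripper is mounted at the origin on the work surface. World frame = base frame: x ahead of the robot, y to its left, z up, the work surface at z = 0. Lengths are in mm, angles in rad, forces in N, time in s.
With the tool pointing down it reaches from about 250 to 850 mm from the base axis. Payload 12.5 kg.
Tool frame: the origin (TCP) lies at the very end of the fingers, on their centre line; the grasp point (between the pads) lies 19 mm behind it; z points along the fingers, y is the line along which they close (so a half turn about z gives the same grasp; the last joint's range is limited). The gripper opens to 93 mm and grips with 3 to 60 N. Pads are 15 mm wide; open, the fingers measure 128 mm over their backs; the gripper's body (75 mm by 188 mm) begins 65 mm behind the grasp point.
Start: joints at [1.129, 0.351, 1.652, -0, 1.139, -0.085], TCP at [192.071, 515.357, 218.633] pointing down, gripper open.
Joint ranges: [-2.75, 2.75], [-0.79, 2.1], [0.01, 2.65], [-1.57, 4.71], [0.07, 3.14], [-2.87, 2.87]. Speed limits (rad/s): [2.22, 2.22, 2.79, 3.14, 3.14, 3.14].

INTERFACE

Orientations are given as a 3x3 rotation matrix whose columns are the frame's x, y, z axes.
In Python, from plant import r, optics gives the robot as it stands.
- The arm moves only by the shell command python3 -m creep 'ROWS'. ROWS is a JSON object of lists of equal length, an entry for each row: "gripper": the closure, from -1 (fully open) to 1 (shut), so that 0 is half open; "xyz": the shift along the tool's x, y, z in m, a list of three; "turn": the turn, a rotation vector about the tool's x, y, z in rad, a list of three. In form: {"gripper": [gripper, ...], "xyz": [[x, y, z], ...], "turn": [[rx, ry, rz], ...]}. A call has 1 to 8 rows; each row shifts and turns the commanded pose from where the row before left it, along the tool's axes as they then stand; what a row does not reach is not made up. A row lasts 1/10 s, in which the tool goes at most 50 mm and 8.59 degrees, less where a joint would pass 70% of its speed; a pose out of reach is approached as far as the arm can. A call is refused whole if a number of a shift passes 0.05 or a number of a turn 0.15, either way. A call with a gripper value outside its range is refused whole. The fingers move at their own pace and stop on an object; the grip force is fixed at half the most. Time passes only in rows, so rows that do not move let the fingers close. It gives the time, the measured TCP pose, the force, the opening and the grip force at its end, in the units of the state.
- r.get_obs(): the state, without advancing time (a new reading comes with each control period).
- optics.capture(name): name is "side" or "top"; returns the picture (420x560x3 uint8, red, green, blue); there is no depth.
- optics.get_calibration(name): a dict with "mtx" (3x3 intrinsics, pixels), "R" (3x3) and "t" (3): a world point X has camera coordinates R X + t. Camera axes: x right, y down, z forward; pixel columns grow to the right and rows downward; lengths in mm; the calibration is good to about 2 mm. A picture is of the moment at which its call begins. get_calibration takes no time and is no camera call.
- r.finish_job(): hands the job in; it is judged then, once.
The state is a dict: "t": time; "qpos": joint angles; "qvel": joint speeds; "joint_efforts": joint torques, N m; "tool_pos": TCP position; "ee_rot": TCP orientation; "force": force on the tool from outside, world axes, zero at the start; "ft_torque": the same for the moment, N m; "width": opening from 0.0 (shut) to 1.0 (fully open); "gripper_force": force on a finger pad.
Only numpy, scipy, OpenCV 4.12 (cv2) and the standard library are available. Lean on these libraries where they do the work, as an engineer would, in place of code of your own. Each camera call takes 0.05 s, during which the arm holds its last target. There are 200 camera calls.

TASK

One of the photometer's two aluminium carrier plates has slipped into the narrow gap between the photometer and the heating block and is wedged there under the lamp bar. Pull it straight up out of the gap by its exposed top edge, then lower it - do not drop it - all the way into the slot of the empty stand, so that it stands upright there, and let go. Do not bump the lamp bar hard, and leave the other plate in its stand and everything else on the bench where it is.

Things in the scene. Friction and masses are not known exactly. Their poses are not given: they have to be found in the camera images.
- plate: The wedged carrier plate: plain aluminium, 100 mm long (x), 10 mm thick (y), 90 mm tall (z, up), about 0.24 kg, two round glass windows in its lower half; origin at the centre of its underside. It stands on the gap's floor, only its top 35 mm shows, and it may stand up to 10 mm to +x of the lamp bar's middle. A half turn makes no difference.
- station: Fixed: grey photometer (220 mm wide, +y side) and white heating block (110 mm wide, -y side), 260 mm deep (x), a vertical gap between them. Origin on the table below the middle of the gap, z up. Flat tops 100 mm above the table; a hump 27 mm higher lies on the photometer, 134 to 210 mm to +y of the gap, x 10 to 110 mm.
- gap (a point): Middle of the gap's mouth, level with the 100 mm high tops; axes as the station. The gap runs along x, is 13 mm wide (y) and 55 mm deep, 140 mm long (filled to 10 mm below the tops beyond that). A sprung rubber bumper on its +y wall squeezes the plate with about 4 N, so pulling it straight up takes 5 to 10 N beyond its weight.
- lamp: Fixed aluminium lamp bar across above the plate: 40 mm wide (x), 300 mm long (y), 25 mm thick, on two arms at y = +-140 mm that run to +x, to uprights 160 mm behind. Origin: centre of its underside, 275 mm above the table, right above the station's origin; axes as the station.
- lamp_front (a point): Middle of the lamp bar's lower front edge, 20 mm to -x of its origin. The side towards the robot is open: a tool leaning back towards the robot by 25 to 45 degrees, in the plane of the plate, and gripping it near its end towards the robot, clears the bar and can lift the plate 65 mm; an upright one strikes the bar.
- empty_stand: Fixed empty stand: white plastic block 130 x 70 mm, 38 mm high, with one slot open at the top, along its x axis, 112 mm long, 14 mm wide (y); slot floor 10 mm above the table, so 28 mm deep. Origin at the centre of its underside, z up.
- full_stand: Fixed stand just like the empty one, but with the other plate in its slot. Which of the two stands is to the left changes.
- other_plate: The second carrier plate, just like the first, standing in the full stand; leave it. Origin at the centre of its underside.
- reagent_box: Bystander: blue and brown cardboard box, 90 x 65 x 110 mm high; origin at the centre of its underside.
- dropper: Bystander: small bottle with a green cap, 38 mm across, 62 mm high; origin at the centre of its underside.
- marker: Bystander: marker pen lying flat, 110 mm long along its x axis, 14 mm thick; origin on its underside near the middle.
- beaker: Bystander: open white beaker, 76 mm across, 100 mm high; origin at the centre of its underside.
- vial_rack: Fixed bystander: white rack of capped vials, 70 x 130 mm, 85 mm high; origin at the centre of its underside.
- calculator: Fixed bystander: flat calculator, 130 x 75 x 14 mm; origin at the centre of its underside.
Not all that is in view belongs to the job. What is shaped like the plate but turquoise is not meant.

How it is judged (in metres and radians):
On the way:
1. the plate is held by the fingers, its underside clear above the gap (z of plate in the frame of station above 0.101 m and contact force between the fingers and plate above 0.5 N), for 0.05 s.
At the end, for the whole second after the job is handed in: The plate stands fully down in the empty stand's slot (underside within 5 mm of the slot floor, centre within 12 mm along and 6 mm across the slot, lean under 0.2 rad, turned along the slot within 0.12 rad), released and at rest; the other plate is still in its stand (moved under 15 mm) (x of plate in the frame of empty_stand between -0.012 and 0.012 m and y of plate in the frame of empty_stand between -0.006 and 0.006 m and z of plate in the frame of empty_stand between 0.005 and 0.015 m and angle between plate's own z axis and vertical below 0.2 rad and angle between the x axis of plate and the x axis of empty_stand, either way round below 0.12 rad and linear speed of plate below 0.02 m/s and contact force between the fingers and plate below 0.1 N and distance of other_plate from where it was at the start of the episode below 0.015 m); the robot touches nothing.
It fails at once if the plate is dropped (falls freely at more than 0.6 m/s) (linear speed of plate above 0.6 m/s and contact force between the fingers and plate below 0.05 N).
It fails at once if the lamp bar is bumped with more than 15 N (contact force between lamp and anything else above 15 N).
It fails at once if the other plate is moved by more than 15 mm (distance of other_plate from where it was at the start of the episode above 0.015 m).
It fails at once if a bystander is moved by more than 30 mm (distance of any of reagent_box, dropper, marker, beaker from where it was at the start of the episode above 0.03 m).
It also fails if it takes over 51 s, if anything falls off the work surface, if the arm or the gripper's body presses on something with over 40 N, if the wrist force passes 120 N, or if a joint passes its speed limit or range.

## Working session

There is one attempt and no reset: what is moved stays moved. The work goes in short steps, Python scripts to look and compute and a shell command to move; the robot and the scene stay as the last step left them, time stands still between calls to the robot, and variables do not carry over. Pictures are saved under pics/ and viewed, at most 10 in all, crops included, and the job is handed in when it is done.

```bash
mkdir -p pics; ls; python3 - <<'E'
from plant import r, optics
import cv2
for n in("side","top"):
    cv2.imwrite(f"pics/{n}0.png",optics.capture(n)[:,:,::-1])
    c=optics.get_calibration(n);print(n,c)
o=r.get_obs();print(o)
E
```

```text
pics
side {'mtx': array([[535.12136914,   0.        , 290.8669498 ],
       [  0.        , 535.12136914, 212.00912736],
       [  0.        ,   0.        ,   1.        ]]), 'R': array([[ 0.9635252 , -0.26667068,  0.02249305],
       [-0.11390901, -0.48472005, -0.86722039],
       [ 0.24216508,  0.83302654, -0.49741617]]), 't': array([-559.00555488,  157.23877094, 1286.13589385])}
top {'mtx': array([[418.83636955,   0.        , 280.38877232],
       [  0.        , 418.83636955, 212.24291246],
       [  0.        ,   0.        ,   1.        ]]), 'R': array([[-0.01299428, -0.99980357, -0.01496592],
       [-0.99902682,  0.01361219, -0.04195369],
       [ 0.04214917,  0.0144062 , -0.99900746]]), 't': array([ -98.01235689,  551.4557076 , 1376.80813575])}
{'t': 0.1, 'qpos': array([ 1.12937695e+00,  3.51152473e-01,  1.65232626e+00,  1.54585538e-05,
        1.13913611e+00, -8.46208244e-02]), 'qvel': array([ 0.00049448, -0.00119768, -0.00120732, -0.00054132,  0.00098395,
        0.00130602]), 'joint_efforts': array([ 1.34140279e-03, -4.98035359e+01, -2.85705703e+01,  6.99948985e-02,
        2.39086855e-02, -4.27479517e-05]), 'tool_pos': array([191.95504163, 515.09212193, 218.18449985]), 'ee_rot': array([[-9.37017529e-01,  3.49282048e-01, -4.49400314e-04],
       [ 3.49282323e-01,  9.37017084e-01, -9.18215541e-04],
       [ 1.00379567e-04, -1.01735164e-03, -9.99999477e-01]]), 'force': array([-0.57755128,  0.64840793, -0.46457907]), 'ft_torque': array([0.01179915, 0.01169872, 0.04413528]), 'gripper_force': 0.0, 'width': 0.9960733134843807}
```

View pics/side0.png

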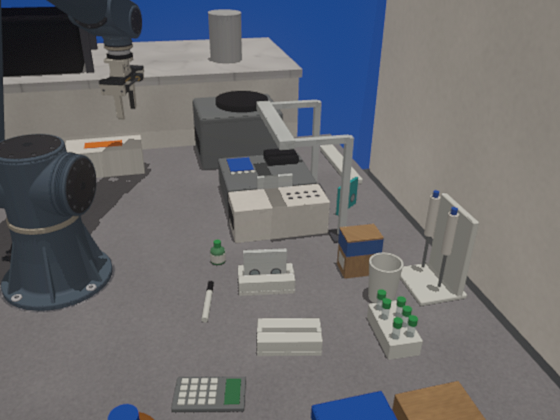

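View pics/top0.png

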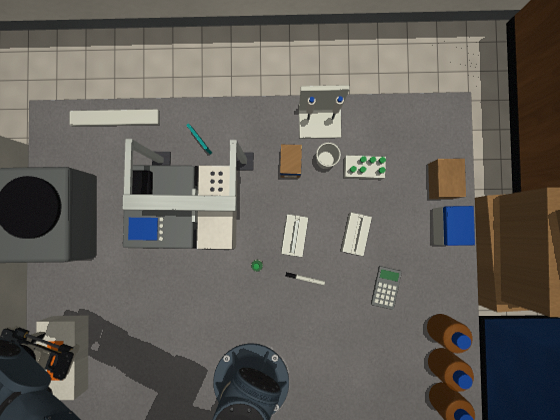

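The side view shows the full stand (plate at 265,262), the empty one (290,336), and the wedged plate's edge under the lamp bar near (275,182). In the top view, the stands are at (295,235), full, and (357,234), empty. The station is around (180,205) with the bar at row 202. I'll enlarge the parts that matter.

```bash
python3 - <<'E'
import cv2,numpy as np
t=cv2.imread("pics/top0.png");s=cv2.imread("pics/side0.png")
a=cv2.resize(t[130:265,115:395],(800,386),interpolation=cv2.INTER_CUBIC)
cv2.imwrite("pics/tc.png",a)
b=cv2.resize(s[90:245,210:360],(580,600),interpolation=cv2.INTER_CUBIC)
cv2.imwrite("pics/sc.png",b)
E
```

```text
(no output)
```

View pics/tc.png

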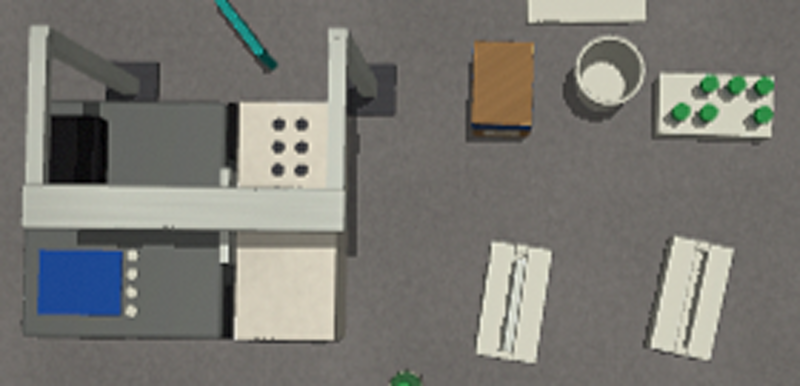

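View pics/sc.png

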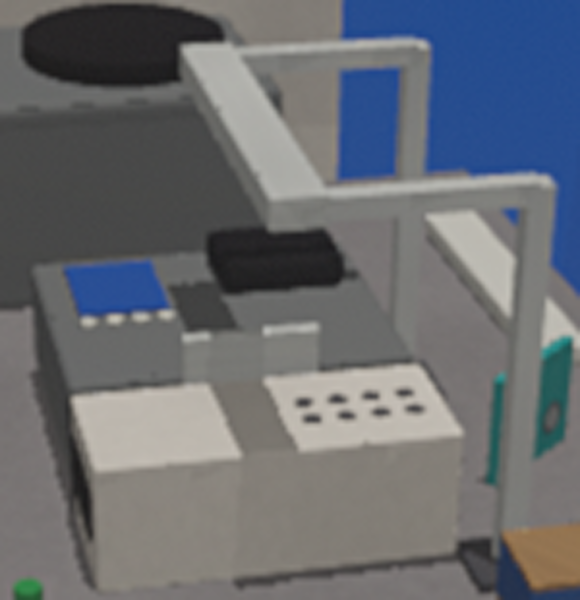

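The crops show the plate's top edge running from (193.6,189) to (193.4,222) in the top view, and from (292,174) to (257.6,177) in the side view. The empty slot is centred near top pixel (357,234).

```bash
cat > h.py <<'E'
import numpy as np,cv2
from plant import r,optics
def ray(n,p):
    c=optics.get_calibration(n);d=c["R"].T@np.linalg.solve(c["mtx"],[p[0],p[1],1.]);return -c["R"].T@c["t"],d
def plane(n,p,z):
    o,d=ray(n,p);return o+d*(z-o[2])/d[2]
def tri(a,b):
    (o1,d1),(o2,d2)=ray("top",a),ray("side",b)
    k=np.linalg.lstsq(np.c_[d1,-d2],o2-o1,rcond=None)[0];p,q=o1+k[0]*d1,o2+k[1]*d2
    return (p+q)/2,np.linalg.norm(p-q)
def proj(n,X):
    c=optics.get_calibration(n);x=c["mtx"]@(c["R"]@np.array(X,float)+c["t"]);return x[:2]/x[2]
E
python3 - <<'E'
from h import *
np.set_printoptions(precision=1,suppress=True)
t=cv2.imread("pics/top0.png");s=cv2.imread("pics/side0.png")
def blobs(img,n,box,z,thr):
    x0,y0,x1,y1=box;m=(img[y0:y1,x0:x1].min(2)>thr).astype(np.uint8)
    m=cv2.morphologyEx(m,cv2.MORPH_CLOSE,np.ones((5,5)))
    c=max(cv2.findContours(m,0,1)[0],key=cv2.contourArea);b=cv2.boxPoints(cv2.minAreaRect(c))+[x0,y0]
    P=np.array([plane(n,p,z) for p in b]);print(n,box,cv2.contourArea(c),"centre",P.mean(0));
    for i in(0,1):
        e=P[i+1]-P[i];print("  edge",np.linalg.norm(e),np.degrees(np.arctan2(e[1],e[0])))
blobs(t,"top",(335,205,380,265),38,165)
blobs(t,"top",(275,205,315,265),38,165)
print("plate near",tri((193.4,222),(257.6,177)),plane("top",(193.4,222),135),"far",tri((193.6,188.8),(292.2,173.8)),plane("top",(193.6,188.8),135))
def c(x,y):return (115+x/2.857,130+y/2.857)
print("block top",[plane("top",c(*p),100) for p in((234,341),(338,341),(237,102))],"photometer -x+y",plane("top",c(23,336),100))
print("lamp top",[plane("top",c(*p),300) for p in((23,188),(23,229),(345,189),(345,231))])
# near plate side thickness rows
g=t[205:222,186:200].mean(2);print(g[::4]); 
e=t[225:245,346:368].mean(2);print(e[::4].astype(int))
E
```

```text
top (335, 205, 380, 265) 771.5 centre [ 475.6 -351.4   38. ]
  edge 127.69051698289508 -13.355848385671713
  edge 67.67860960774442 -103.10060171642276
top (275, 205, 315, 265) 768.5 centre [ 473.8 -150.1   38. ]
  edge 127.97592664763677 -9.5218724977227
  edge 67.80341913537117 -99.53002243754602
plate near (array([521.7, 155. , 137.4]), np.float64(5.885373403606669)) [518.9 156.2 135. ] far (array([621.4, 154.3, 136.7]), np.float64(4.09647432516892)) [619.6 155.2 135. ]
block top [array([434.8, 153.5, 100. ]), array([433.4,  40.5, 100. ]), array([695.4, 149. , 100. ])] photometer -x+y [443.1 383.6 100. ]
lamp top [array([587. , 305.5, 300. ]), array([549.1, 305.4, 300. ]), array([581.9,   7.3, 300. ]), array([543.2,   7.7, 300. ])]
[[191.3 191.3 191.7 191.7 191.  190.3 191.  190.7 190.7 191.  191.  190.
  191.3 190.3]
 [179.7 180.3 180.  180.7 180.3 180.3 180.3 180.7 180.3 181.  182.7 182.3
  182.  183. ]
 [ 61.3  59.   60.   59.3  57.3  69.3 113.7 113.  117.   77.   79.7  86.
  114.  114. ]
 [108.  107.3 106.7 107.7 105.3 112.3 198.  201.3 215.7  75.   82.7 111.7
  210.3 199.7]
 [104.  104.7 105.3 105.7 105.7 115.7 191.3 183.7 192.   74.7  79.  106.
  207.7 197.7]]
[[ 70  99 206 206 203 202 203 202 202 203 203 205 207 186  83 136 214 204
  202 202 202 202]
 [ 98 178 207 203 203 203 202 203 202 202 206 201 105  83 117 215 203 204
  202 200 202 203]
 [156 209 204 204 203 203 202 201 204 171 207 185  82 103 213 204 202 203
  202 202 203 201]
 [215 205 202 203 203 202 204 206 180 207 185  88  98 213 204 203 202 202
  201 204 201 147]
 [203 203 202 202 202 202 203 189 206 202  93  90 184 207 203 203 202 202
  202 202 159 105]]
```

```bash
python3 -m creep '{"gripper":[-1,-1,-1,-1,-1,-1,-1,-1],"xyz":[[-0.034,-0.0256,-0.0044],[-0.034,-0.0256,-0.0044],[-0.034,-0.0256,-0.0044],[-0.034,-0.0256,-0.0044],[-0.034,-0.0256,-0.0044],[-0.034,-0.0256,-0.0044],[-0.034,-0.0256,-0.0044],[-0.034,-0.0256,-0.0044]],"turn":[[0,0,0],[0,0,0],[0,0,0],[0,0,0],[0,0,0],[0,0,0],[0,0,0],[0,0,0]]}'
python3 -m creep '{"gripper":[-1,-1,-1,-1,-1,-1],"xyz":[[-0.034,-0.0256,-0.0044],[-0.034,-0.0256,-0.0044],[0,0,0],[0,0,0],[0,0,0],[0,0,0]],"turn":[[0,0,0],[0,0,0],[0,0,-0.085],[0,0,-0.085],[0,0,-0.085],[0,0,-0.085]]}'
python3 -m creep '{"gripper":[-1,-1,-1,-1,-1,-1,-1],"xyz":[[0,0,0],[0,0,0],[0,0,0],[0,0,0],[0,0,0],[0,0,0],[0,0,0]],"turn":[[0,-0.115,0],[0,-0.115,0],[0,-0.115,0],[0,-0.115,0],[0,-0.115,0],[0,-0.115,0],[0,0,0]]}'
python3 -c "
from plant import r
o=r.get_obs();print(o['qpos'],o['ee_rot'])"
```

```text
t: 0.9
tool_pos: [375.9, 226.8, 254.0]
ee_rot: [[-0.937, 0.349, -0.0], [0.349, 0.937, -0.0], [0.0, -0.0, -1.0]]
force: [1.1, 0.6, -0.6]
width: 0.998
gripper_force: 0.0
t: 1.5
tool_pos: [421.1, 156.5, 262.4]
ee_rot: [[-1.0, 0.014, -0.001], [0.014, 1.0, -0.0], [0.001, -0.0, -1.0]]
force: [0.4, -0.7, -0.2]
width: 1.002
gripper_force: 0.0
t: 2.2
tool_pos: [419.9, 155.6, 261.3]
ee_rot: [[-0.781, 0.019, 0.625], [0.012, 1.0, -0.014], [-0.625, -0.004, -0.781]]
force: [-0.3, -0.7, 0.2]
width: 0.999
gripper_force: 0.0
[ 0.41547883 -0.12674417  2.2490074  -0.62364965  0.47152971 -0.65553018] [[-0.78074967  0.01857871  0.62456768]
 [ 0.01225957  0.99982093 -0.01441593]
 [-0.62472366 -0.0035983  -0.78083763]]
```

```bash
python3 -m creep '{"gripper":[-1,-1,-1,-1,-1,-1,-1,-1],"xyz":[[-0.0012,0.0005,0.025],[-0.0012,0.0005,0.025],[-0.0012,0.0005,0.025],[-0.0012,0.0005,0.025],[-0.0012,0.0005,0.025],[-0.0012,0.0005,0.025],[0,0,0.015],[0,0,0]],"turn":[[0,0,0],[0,0,0],[0,0,0],[0,0,0],[0,0,0],[0,0,0],[0,0,0],[0,0,0]]}'
python3 - <<'E'
from h import *
s=optics.capture("side")[:,:,::-1];t=optics.capture("top")[:,:,::-1]
a=cv2.resize(s[80:245,210:360],(545,600),interpolation=2);cv2.imwrite("pics/s1.png",a);cv2.imwrite("pics/t1full.png",t)
E
```

```text
t: 3.0
tool_pos: [531.8, 155.2, 137.1]
ee_rot: [[-0.781, 0.022, 0.624], [0.014, 1.0, -0.018], [-0.624, -0.005, -0.782]]
force: [-0.2, -0.9, -0.3]
width: 0.999
gripper_force: 0.0
```

View pics/s1.png

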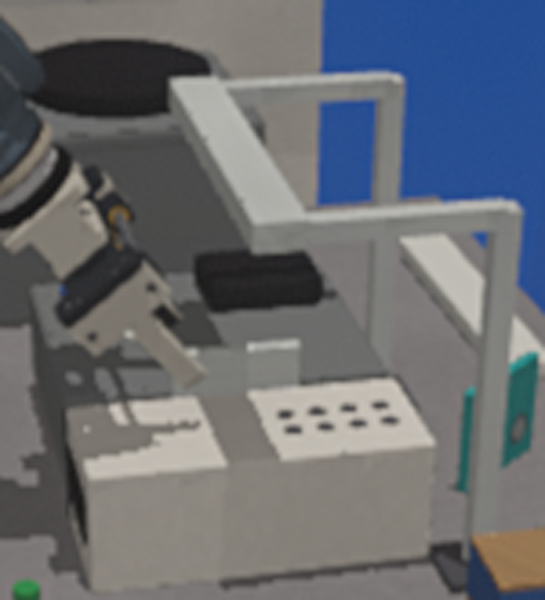

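The open fingers straddle the plate (its top edge at crop ~(250,345)), and the body is clear of the lamp bar.

```bash
python3 -m creep '{"gripper":[-1,-1,-1,-1],"xyz":[[0.0006,0.0003,0.012],[0.0006,0.0003,0.012],[0.0006,0.0003,0.0106],[0,0,0]],"turn":[[0,0,0],[0,0,0],[0,0,0],[0,0,0]]}'
python3 -m creep '{"gripper":[0.4,0.4,0.4,0.6,0.6,0.6,0.6,0.6],"xyz":[[0,0,0],[0,0,0],[0,0,0],[0,0,0],[0,0,0],[0,0,0],[0,0,0],[0,0,0]],"turn":[[0,0,0],[0,0,0],[0,0,0],[0,0,0],[0,0,0],[0,0,0],[0,0,0],[0,0,0]]}'
```

```text
t: 3.5
tool_pos: [553.3, 158.7, 116.3]
ee_rot: [[-0.787, 0.021, 0.617], [0.014, 1.0, -0.017], [-0.617, -0.005, -0.787]]
force: [-0.6, 0.0, 0.2]
width: 1.001
gripper_force: 0.0
t: 4.3
tool_pos: [552.5, 158.7, 116.3]
ee_rot: [[-0.787, 0.021, 0.617], [0.014, 1.0, -0.017], [-0.617, -0.005, -0.787]]
force: [-0.8, 0.0, 0.4]
width: 0.357
gripper_force: 0.0
```

```bash
python3 -c "
from plant import r
o=r.get_obs();print(o['qpos'],o['tool_pos'],o['joint_efforts'])"
```

```text
[ 0.2924815   0.3857456   2.11577484 -1.56957945  0.19518663  0.24614397] [552.4572629  158.69719496 116.31812931] [ 3.05334986e-03 -4.21744323e+01 -1.89606965e+01 -3.62423016e-01
  4.86384798e-01 -1.07698655e-02]
```

Joint 4 hit its limit there, so I'll reduce the lean to about 30°.

```bash
python3 -m creep '{"gripper":[0.2,0.2,0.2,0.2],"xyz":[[0,0,0],[0,0,0],[0,0,0],[0,0,0]],"turn":[[0,0.05,0],[0,0.05,0],[0,0.04,0],[0,0,0]]}'
python3 -c "
from plant import r
o=r.get_obs();print(o['qpos'],o['tool_pos'],o['ee_rot'])"
```

```text
t: 4.7
tool_pos: [553.4, 156.0, 116.7]
ee_rot: [[-0.836, 0.028, 0.548], [0.017, 1.0, -0.025], [-0.549, -0.012, -0.836]]
force: [-1.2, -0.3, -0.5]
width: 0.402
gripper_force: 0.0
[ 0.2785026   0.38153312  2.06502828 -0.91209793  0.22335865 -0.41832712] [553.4147643  156.03691263 116.6735531 ] [[-0.8356952   0.028086    0.54847489]
 [ 0.0169502   0.99953475 -0.0253571 ]
 [-0.54893189 -0.01189405 -0.83578245]]
```

```bash
python3 -m creep '{"gripper":[0.2,0.2,0.2,0.2,0.2],"xyz":[[0,0,0],[0,0,0],[0.007,-0.0003,0.0003],[0.007,-0.0003,0.0002],[0,0,0]],"turn":[[-0.017,0.035,0],[0,0,0],[0,0,0],[0,0,0],[0,0,0]]}'
python3 -c "
from plant import r
o=r.get_obs();print(o['qpos'],o['tool_pos'],o['ee_rot'])"
```

```text
t: 5.2
tool_pos: [540.3, 155.0, 107.8]
ee_rot: [[-0.852, 0.021, 0.523], [0.016, 1.0, -0.013], [-0.524, -0.002, -0.852]]
force: [-0.9, -0.1, 0.3]
width: 0.402
gripper_force: 0.0
[ 0.27233367  0.38029549  2.08498797 -0.82036213  0.211034   -0.51111467] [540.33506966 155.02941952 107.79667261] [[-0.8518432   0.02077512  0.52338472]
 [ 0.01645644  0.99978135 -0.01290117]
 [-0.5235383  -0.00237673 -0.85199882]]
```

```bash
python3 -m creep '{"gripper":[0.5,0.6,0.7,0.75,0.8],"xyz":[[0,0,0],[0,0,0],[0,0,0],[0,0,0],[0,0,0]],"turn":[[0,0,0],[0,0,0],[0,0,0],[0,0,0],[0,0,0]]}'
python3 -m creep '{"gripper":[1,1,1,1],"xyz":[[0,0,0],[0,0,0],[0,0,0],[0,0,0]],"turn":[[0,0,0],[0,0,0],[0,0,0],[0,0,0]]}'
```

```text
t: 5.7
tool_pos: [541.6, 157.7, 108.9]
ee_rot: [[-0.85, 0.017, 0.526], [0.016, 1.0, -0.006], [-0.526, 0.003, -0.851]]
force: [-3.9, 19.8, -1.9]
width: 0.116
gripper_force: 9.8
t: 6.1
tool_pos: [541.6, 158.1, 108.9]
ee_rot: [[-0.85, 0.017, 0.526], [0.016, 1.0, -0.006], [-0.526, 0.003, -0.851]]
force: [-3.3, 19.0, -2.2]
width: 0.104
gripper_force: 29.9
```

```bash
python3 -m creep '{"gripper":[1,1,1],"xyz":[[0,0.0015,0],[0,0.0015,0],[0,0,0]],"turn":[[0,0,0],[0,0,0],[0,0,0]]}'
```

```text
t: 6.4
tool_pos: [541.6, 158.4, 108.7]
ee_rot: [[-0.851, 0.021, 0.524], [0.017, 1.0, -0.012], [-0.524, -0.001, -0.852]]
force: [-0.6, 0.4, 1.5]
width: 0.106
gripper_force: 30.0
```

```bash
python3 -m creep '{"gripper":[1,1,1,1],"xyz":[[-0.0021,0,-0.0034],[-0.0021,0,-0.0034],[-0.0021,0,-0.0034],[-0.0021,0,-0.0034]],"turn":[[0,0,0],[0,0,0],[0,0,0],[0,0,0]]}'
python3 -m creep '{"gripper":[1,1,1,1,1],"xyz":[[-0.0042,0,-0.0068],[-0.0042,0,-0.0068],[-0.0021,0,-0.0034],[-0.0021,0,-0.0034],[0,0,0]],"turn":[[0,0,0],[0,0,0],[0,0,0],[0,0,0],[0,0,0]]}'
python3 -c "
from plant import r
o=r.get_obs();print(o['qpos'])"
```

```text
t: 6.8
tool_pos: [540.1, 158.3, 123.1]
ee_rot: [[-0.853, 0.021, 0.521], [0.017, 1.0, -0.012], [-0.521, -0.001, -0.853]]
force: [-0.3, 5.5, -9.6]
width: 0.101
gripper_force: 30.0
t: 7.3
tool_pos: [540.9, 158.2, 148.3]
ee_rot: [[-0.852, 0.021, 0.523], [0.017, 1.0, -0.012], [-0.523, -0.002, -0.852]]
force: [-5.8, 3.7, -0.9]
width: 0.102
gripper_force: 30.0
[ 0.27866653  0.30226003  2.05644714 -0.56129215  0.29654453 -0.77283878]
```

```bash
python3 - <<'E'
from h import *
s=optics.capture("side")[:,:,::-1]
a=cv2.resize(s[80:245,210:360],(545,600),interpolation=2);cv2.imwrite("pics/s2.png",a)
E
```

```text
(no output)
```

View pics/s2.png

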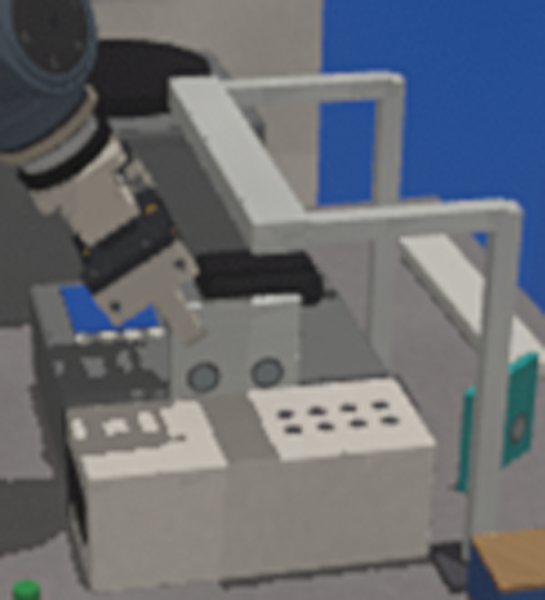

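The plate has risen upright, with its windows visible at crop (203,375) and (267,373). The gripper is still clear of the bar, so I'll keep lifting.

```bash
python3 -m creep '{"gripper":[1,1,1,1,1],"xyz":[[-0.0031,0,-0.0051],[-0.0031,0,-0.0051],[-0.0031,0,-0.0051],[-0.0031,0,-0.0051],[0,0,0]],"turn":[[0,0,0],[0,0,0],[0,0,0],[0,0,0],[0,0,0]]}'
```

```text
t: 7.85
tool_pos: [541.9, 158.4, 173.7]
ee_rot: [[-0.851, 0.021, 0.525], [0.017, 1.0, -0.012], [-0.525, -0.001, -0.851]]
force: [-0.6, 0.4, -2.0]
width: 0.107
gripper_force: 30.0
```

```bash
python3 -m creep '{"gripper":[1,1,1,1,1,1,1],"xyz":[[0.0085,-0.0002,-0.0053],[0.0153,-0.0004,-0.0097],[0.0153,-0.0004,-0.0097],[0.0153,-0.0004,-0.0097],[0.0153,-0.0004,-0.0097],[0.0153,-0.0004,-0.0097],[0,0,0]],"turn":[[0,0,0],[0,0,0],[0,0,0],[0,0,0],[0,0,0],[0,0,0],[0,0,0]]}'
python3 - <<'E'
from h import *
s=optics.capture("side")[:,:,::-1];t=optics.capture("top")[:,:,::-1]
a=cv2.resize(s[60:245,170:360],(616,600),interpolation=2);cv2.imwrite("pics/s3.png",a);cv2.imwrite("pics/t3.png",t)
o=r.get_obs();print(o['qpos'])
E
```

```text
t: 8.55
tool_pos: [438.4, 158.0, 173.1]
ee_rot: [[-0.853, 0.02, 0.522], [0.016, 1.0, -0.012], [-0.522, -0.002, -0.853]]
force: [0.4, 0.1, -1.6]
width: 0.106
gripper_force: 30.0
[ 0.36199636  0.09635387  2.24288373 -0.62015022  0.34425464 -0.64998459]
```

View pics/s3.png

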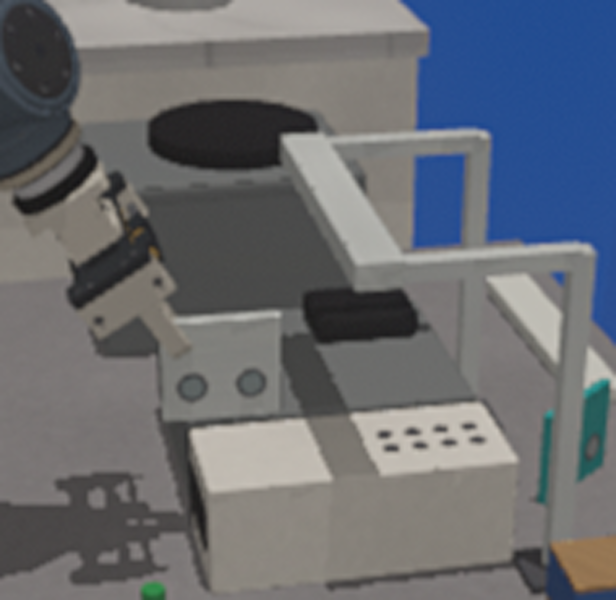

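The plate hangs level and clear. Next I'll raise it and carry it across.

```bash
python3 -m creep '{"gripper":[1,1,1,1,1,1,1,1],"xyz":[[-0.0104,0,-0.017],[-0.0104,0,-0.017],[-0.0006,-0.018,0.0004],[-0.0012,-0.03,0.0008],[-0.0012,-0.03,0.0008],[-0.0012,-0.03,0.0008],[-0.0012,-0.03,0.0008],[-0.0012,-0.03,0.0008]],"turn":[[0,0,0],[0,0,0],[0,0,0],[0,0,0],[0,0,0],[0,0,0],[0,0,0],[0,0,0]]}'
python3 -m creep '{"gripper":[1,1,1,1,1,1,1,1],"xyz":[[-0.0012,-0.03,0.0008],[-0.0012,-0.03,0.0008],[-0.0012,-0.03,0.0008],[-0.0012,-0.03,0.0008],[-0.0012,-0.03,0.0008],[-0.0012,-0.03,0.0008],[-0.0012,-0.03,0.0008],[-0.0006,-0.018,0.0004]],"turn":[[0,0,0],[0,0,0],[0,0,0],[0,0,0],[0,0,0],[0,0,0],[0,0,0],[0,0,0]]}'
python3 -c "
from plant import r
o=r.get_obs();print(o['qpos'])"
```

```text
t: 9.45
tool_pos: [445.6, -11.5, 213.7]
ee_rot: [[-0.851, 0.021, 0.524], [0.017, 1.0, -0.012], [-0.525, -0.002, -0.851]]
force: [-0.8, 0.8, -1.7]
width: 0.107
gripper_force: 30.0
t: 10.25
tool_pos: [451.5, -241.0, 213.4]
ee_rot: [[-0.852, 0.022, 0.524], [0.017, 1.0, -0.014], [-0.524, -0.003, -0.852]]
force: [0.7, 0.1, -1.8]
width: 0.105
gripper_force: 30.0
[-0.77969543  0.11630157  2.09096561  0.66421878  0.62048708 -2.81690837]
```

```bash
python3 -m creep '{"gripper":[1,1,1,1],"xyz":[[0,0,0],[0,0,0],[0,0,0],[0,0,0]],"turn":[[0.037,0,0.06],[0.037,0,0.06],[0.037,0,0.06],[0,0,0]]}'
python3 -c "
from plant import r
o=r.get_obs();print(o['qpos'],o['tool_pos'],o['ee_rot'])"
```

```text
t: 10.65
tool_pos: [451.5, -238.2, 213.2]
ee_rot: [[-0.829, 0.23, 0.509], [0.195, 0.973, -0.122], [-0.524, -0.002, -0.852]]
force: [0.1, -0.0, -2.0]
width: 0.103
gripper_force: 30.0
[-0.70799601  0.08619087  2.12599429  0.53347093  0.48773837 -2.46599321] [ 451.45182513 -238.18388139  213.19936613] [[-0.82920439  0.23030931  0.50929137]
 [ 0.19517919  0.97311544 -0.12227599]
 [-0.5237606  -0.00198871 -0.85186318]]
```

```bash
python3 -m creep '{"gripper":[1,1,1,1,1,1,1,1],"xyz":[[-0.0025,-0.0147,0.0015],[-0.0025,-0.0147,0.0015],[-0.0025,-0.0147,0.0015],[-0.0025,-0.0147,0.0015],[-0.0025,-0.0147,0.0015],[-0.0025,-0.0147,0.0015],[-0.0025,-0.0147,0.0015],[0,0,0]],"turn":[[0,0,0],[0,0,0],[0,0,0],[0,0,0],[0,0,0],[0,0,0],[0,0,0],[0,0,0]]}'
python3 - <<'E'
from h import *
o=r.get_obs();print(o['qpos'],o['tool_pos'],o['ee_rot'])
E
```

```text
t: 11.45
tool_pos: [447.4, -344.8, 213.7]
ee_rot: [[-0.829, 0.231, 0.51], [0.195, 0.973, -0.123], [-0.524, -0.002, -0.852]]
force: [-0.4, -0.6, -2.0]
width: 0.107
gripper_force: 30.0
[-0.89996814  0.20525064  1.98005027  0.61424969  0.59457573 -2.69108476] [ 447.37451917 -344.77466778  213.72624243] [[-0.82890034  0.23079026  0.50956853]
 [ 0.19545251  0.97300115 -0.12274803]
 [-0.52413981 -0.00214944 -0.85162952]]
```

```bash
python3 -m creep '{"gripper":[1,1,1,1,1,1,1,1],"xyz":[[0.0069,0,0.0112],[0.0069,0,0.0112],[0.0069,0,0.0112],[0.0069,0,0.0112],[0.0069,0,0.0112],[0.0069,0,0.0112],[0.0069,0,0.0112],[0,0,0]],"turn":[[0,0,0],[0,0,0],[0,0,0],[0,0,0],[0,0,0],[0,0,0],[0,0,0],[0,0,0]]}'
python3 - <<'E'
from h import *
s=optics.capture("side")[:,:,::-1];t=optics.capture("top")[:,:,::-1]
cv2.imwrite("pics/s4f.png",s);cv2.imwrite("pics/t4f.png",t)
a=np.zeros((600,800,3),np.uint8)
a[:,:400]=cv2.resize(s[265:365,245:345][:, :],(400,400),interpolation=2).repeat(1,0)[:600] if 0 else 0
u=cv2.resize(s[255:365,235:345],(400,400),interpolation=2);v=cv2.resize(t[195:275,317:397],(400,400),interpolation=2)
a[:400,:400]=u;a[:400,400:]=v
cv2.imwrite("pics/st4.png",a[:400])
o=r.get_obs();print(o['qpos'])
E
```

```text
t: 12.25
tool_pos: [454.5, -340.7, 130.6]
ee_rot: [[-0.839, 0.238, 0.489], [0.204, 0.971, -0.122], [-0.504, -0.003, -0.864]]
force: [-1.1, -1.2, -2.1]
width: 0.108
gripper_force: 30.0
[-0.8719207   0.35079063  2.02962619  0.77982511  0.43385204 -2.8663839 ]
```

View pics/st4.png

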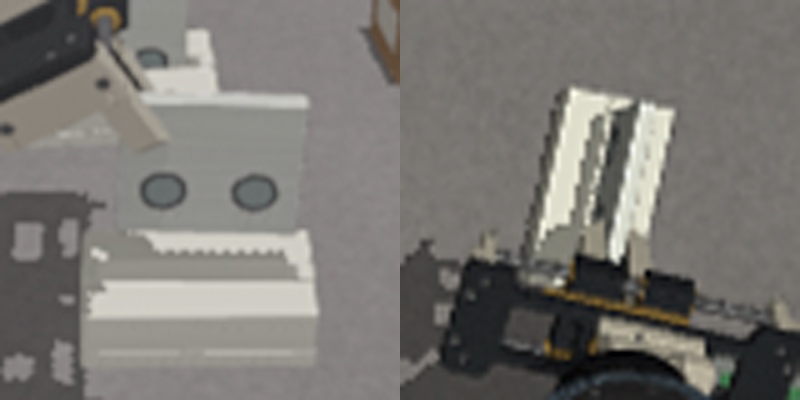

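The plate is level above the slot, but joint 6 reached its limit (-2.87), so this side of the half turn won't reach lower. I'll fit a small kinematic model and check placing it turned by 180°, which the task allows.

```bash
cat > kin.py <<'E'
import numpy as np
from scipy.optimize import least_squares
from scipy.spatial.transform import Rotation as Ro
D=[([1.12937695,.351152473,1.65232626,0,1.13913611,-.0846208],[191.96,515.09,218.18],[0.349282,.937017,-.001017],[-.00045,-.00092,-1]),
([0.41547883,-0.12674417,2.2490074,-0.62364965,0.47152971,-0.65553018],[419.9,155.6,261.3],[.01858,.99982,-.0036],[.62457,-.01442,-.78084]),
([0.2785026,0.38153312,2.06502828,-0.91209793,0.22335865,-0.41832712],[553.415,156.037,116.674],[.02809,.99953,-.01189],[.54847,-.02536,-.83578]),
([0.27233367,0.38029549,2.08498797,-0.82036213,0.211034,-0.51111467],[540.335,155.03,107.797],[.02078,.99978,-.00238],[.52338,-.0129,-.852]),
([-0.70799601,0.08619087,2.12599429,0.53347093,0.48773837,-2.46599321],[451.452,-238.184,213.2],[.23031,.97312,-.002],[.50929,-.12228,-.85186]),
([-0.89996814,0.20525064,1.98005027,0.61424969,0.59457573,-2.69108476],[447.375,-344.775,213.726],[.23079,.973,-.00215],[.50957,-.12275,-.85163]),
([-0.8719207,.35079063,2.02962619,.77982511,.43385204,-2.8663839],[454.5,-340.7,130.6],[.238,.971,-.003],[.489,-.122,-.864])]
def fk(p,q):
    d1,a1,l2,a3,l3,d6,c6=p
    R1=Ro.from_euler('z',q[0]);A=R1*Ro.from_euler('y',q[1]);B=A*Ro.from_euler('y',q[2])
    W=np.array([0,0,d1])+R1.apply([a1,0,0])+A.apply([0,0,l2])+B.apply([a3,0,l3])
    E=B*Ro.from_euler('ZYZ',[q[3],q[4],q[5]+c6])
    return W+E.apply([0,0,d6]),E.as_matrix()
def res(p):
    o=[]
    for q,t,y,z in D:
        T,R=fk(p,q);o+=list(T-t)+list(300*(R[:,1]-y))+list(300*(R[:,2]-z))
    return np.array(o)
best=min((least_squares(res,[300,50,400,0,400,250,c]) for c in(0,np.pi/2,np.pi,-np.pi/2)),key=lambda s:s.cost)
P=best.x
lo=np.array([-2.75,-.79,.01,-1.57,.07,-2.87]);hi=np.array([2.75,2.1,2.65,4.71,3.14,2.87])
def ik(T,R,q0):
    f=lambda q:np.r_[fk(P,q)[0]-T,300*(fk(P,q)[1]-R).ravel()]
    s=least_squares(f,np.clip(q0,lo+1e-3,hi-1e-3),bounds=(lo,hi));return s.x,np.sqrt(2*s.cost)
E
python3 - <<'E'
from kin import *
np.set_printoptions(precision=3,suppress=True)
print(P,best.cost,np.abs(best.fun).max())
def pose(yaw,lean,c,side):
    yaw=np.radians(yaw);lean=np.radians(lean);X=np.array([np.cos(yaw),np.sin(yaw),0]) # tool leans: z has +X comp
    z=X*np.sin(lean)+[0,0,-np.cos(lean)];y=np.array([-X[1],X[0],0]);return np.c_[np.cross(y,z),y,z],X
q=np.array(D[5][0])
for k in range(0,13):
    R,X=pose(-13.3-15*k,31.5,0,0);q,e=ik(np.array([447,-345,213.]),R,q);print(k,q,round(e,2))
R,X=pose(-193.3,31.5,0,0)
for z in(213,170,130,100,74):
    q,e=ik(np.array([475.6+27,-351-6,z]),R,q);print(z,q,round(e,2))
E
```

```text
[293.797 -20.999 513.112  65.574 461.824 307.655   1.571] 7393.310390852289 49.78547593397687
0 [-0.815  0.207  1.98   0.575  0.556 -2.586] 0.0
1 [-0.722  0.18   2.016  0.291  0.424 -2.032] 0.0
2 [-0.618  0.176  2.02  -0.182  0.406 -1.286] 0.0
3 [-0.521  0.198  1.992 -0.527  0.517 -0.67 ] 0.0
4 [-0.445  0.241  1.935 -0.658  0.686 -0.277] 0.0
5 [-0.395  0.298  1.856 -0.676  0.864 -0.007] 0.0
6 [-0.372  0.362  1.761 -0.645  1.036  0.203] 0.0
7 [-0.371  0.429  1.659 -0.591  1.197  0.384] 0.0
8 [-0.388  0.493  1.555 -0.524  1.344  0.553] 0.0
9 [-0.42   0.553  1.455 -0.449  1.476  0.719] 0.0
10 [-0.461  0.606  1.365 -0.365  1.59   0.889] 0.0
11 [-0.51   0.649  1.29  -0.274  1.683  1.067] 0.0
12 [-0.564  0.68   1.235 -0.174  1.749  1.254] 0.0
213 [-0.539  0.778  1.057 -0.164  1.832  1.264] 0.0
170 [-0.539  0.816  1.088 -0.161  1.764  1.276] 0.0
130 [-0.539  0.856  1.109 -0.16   1.704  1.286] 0.0
100 [-0.539  0.889  1.12  -0.159  1.661  1.293] 0.0
74 [-0.539  0.918  1.126 -0.159  1.625  1.298] 0.0
```

```bash
python3 -m creep '{"gripper":[1,1,1,1,1,1,1,1],"xyz":[[-0.0071,0,-0.0121],[-0.0071,0,-0.0121],[-0.0071,0,-0.0121],[-0.0071,0,-0.0121],[-0.0071,0,-0.0121],[-0.0071,0,-0.0121],[-0.0071,0,-0.0121],[0,0,0]],"turn":[[0,0,0],[0,0,0],[0,0,0],[0,0,0],[0,0,0],[0,0,0],[0,0,0],[0,0,0]]}'
python3 -m creep '{"gripper":[1,1,1,1,1,1,1,1],"xyz":[[0,0,0],[0,0,0],[0,0,0],[0,0,0],[0,0,0],[0,0,0],[0,0,0],[0,0,0]],"turn":[[0.03,0,0.05],[0.03,0,0.05],[0.03,0,0.05],[0.03,0,0.05],[0.03,0,0.05],[0.03,0,0.05],[0.03,0,0.05],[0.03,0,0.05]]}'
python3 -m creep '{"gripper":[1,1,1,1,1,1,1,1],"xyz":[[0,0,0],[0,0,0],[0,0,0],[0,0,0],[0,0,0],[0,0,0],[0,0,0],[0,0,0]],"turn":[[0.03,0,0.05],[0.03,0,0.05],[0.03,0,0.05],[0.03,0,0.05],[0.03,0,0.05],[0.03,0,0.05],[0.03,0,0.05],[0,0,0]]}'
python3 -c "
from plant import r
o=r.get_obs();print(o['qpos'])"
```

```text
t: 13.15
tool_pos: [455.0, -341.6, 232.2]
ee_rot: [[-0.837, 0.239, 0.492], [0.203, 0.971, -0.126], [-0.508, -0.006, -0.862]]
force: [-1.0, -0.7, -2.4]
width: 0.105
gripper_force: 30.0
t: 13.95
tool_pos: [454.3, -340.6, 229.2]
ee_rot: [[-0.656, 0.652, 0.38], [0.559, 0.758, -0.335], [-0.507, -0.008, -0.862]]
force: [0.0, 0.5, -1.7]
width: 0.105
gripper_force: 30.0
t: 14.75
tool_pos: [454.7, -340.4, 229.2]
ee_rot: [[-0.383, 0.898, 0.216], [0.77, 0.44, -0.462], [-0.51, -0.011, -0.86]]
force: [-0.0, -0.7, -2.2]
width: 0.108
gripper_force: 30.0
[-0.59703477  0.20125863  1.93291016 -0.48625718  0.5919451  -0.70552374]
```

```bash
python3 -m creep '{"gripper":[1,1,1,1,1,1,1,1],"xyz":[[0,0,0],[0,0,0],[0,0,0],[0,0,0],[0,0,0],[0,0,0],[0,0,0],[0,0,0]],"turn":[[0.056,0,0.095],[0.056,0,0.095],[0.056,0,0.095],[0.056,0,0.095],[0.056,0,0.095],[0.056,0,0.095],[0.056,0,0.095],[0.056,0,0.095]]}'
python3 -m creep '{"gripper":[1,1,1,1,1,1,1,1],"xyz":[[0,0,0],[0,0,0],[0,0,0],[0,0,0],[0,0,0],[0,0,0],[0,0,0],[0,0,0]],"turn":[[0.056,0,0.095],[0.056,0,0.095],[0.056,0,0.095],[0.056,0,0.095],[0.056,0,0.095],[0.056,0,0.095],[0.056,0,0.095],[0.056,0,0.095]]}'
python3 -c "
from plant import r
o=r.get_obs();print(o['qpos'],o['ee_rot'])"
```

```text
t: 15.55
tool_pos: [454.5, -340.4, 229.1]
ee_rot: [[0.354, 0.909, -0.219], [0.781, -0.416, -0.466], [-0.515, -0.006, -0.857]]
force: [-0.3, 0.3, -2.1]
width: 0.108
gripper_force: 30.0
t: 16.35
tool_pos: [454.8, -340.7, 229.0]
ee_rot: [[0.829, 0.257, -0.497], [0.219, -0.966, -0.134], [-0.514, 0.002, -0.858]]
force: [0.1, 0.3, -1.5]
width: 0.105
gripper_force: 30.0
[-0.54323033  0.58966609  1.35220764 -0.38054566  1.59166568  0.83677479] [[ 0.8290207   0.25684049 -0.49674706]
 [ 0.21921962 -0.96645161 -0.13384337]
 [-0.51445839  0.00206222 -0.85751286]]
```

```bash
python3 -m creep '{"gripper":[1,1,1,1,1,1],"xyz":[[0,0,0],[0,0,0],[0.02,0,-0.012],[0.02,0,-0.012],[0,0,0],[0,0,0]],"turn":[[0.056,0,0.095],[0.056,0,0.095],[0.056,0,0.095],[0.056,0,0.095],[0,0,0],[0,0,0]]}'
python3 -c "
from plant import r
o=r.get_obs();print(o['qpos'],o['ee_rot'])"
```

```text
t: 16.95
tool_pos: [501.0, -341.7, 228.8]
ee_rot: [[0.844, -0.176, -0.506], [-0.154, -0.984, 0.085], [-0.513, 0.006, -0.858]]
force: [1.2, 0.1, -2.0]
width: 0.106
gripper_force: 30.0
[-0.58067754  0.73047479  1.10706259 -0.21394566  1.79968931  1.17288373] [[ 0.84430587 -0.1758677  -0.50617996]
 [-0.15420425 -0.98439266  0.08480644]
 [-0.51319456  0.00645252 -0.85824805]]
```

```bash
python3 -m creep '{"gripper":[1,1,1,1,1,1,1,1],"xyz":[[0,0,0],[0.0091,0.0023,0.0138],[0.0091,0.0023,0.0138],[0.0091,0.0023,0.0138],[0.0091,0.0023,0.0138],[0.0091,0.0023,0.0138],[0.0091,0.0023,0.0138],[0,0,0]],"turn":[[0.036,0,0.048],[0,0,0],[0,0,0],[0,0,0],[0,0,0],[0,0,0],[0,0,0],[0,0,0]]}'
python3 - <<'E'
from h import *
s=optics.capture("side")[:,:,::-1];t=optics.capture("top")[:,:,::-1]
cv2.imwrite("pics/s5f.png",s);cv2.imwrite("pics/t5f.png",t)
u=cv2.resize(s[255:365,235:345],(400,400),interpolation=2);v=cv2.resize(t[195:275,317:397],(400,400),interpolation=2)
cv2.imwrite("pics/st5.png",np.hstack([u,v]))
o=r.get_obs();print(o['qpos'],o['ee_rot'])
E
```

```text
t: 17.75
tool_pos: [501.1, -355.9, 127.9]
ee_rot: [[0.832, -0.237, -0.502], [-0.204, -0.971, 0.121], [-0.516, 0.001, -0.856]]
force: [-0.1, -0.2, -1.2]
width: 0.106
gripper_force: 30.0
[-0.60828806  0.84385463  1.14202354 -0.1893454   1.66250226  1.23414493] [[ 0.83324233 -0.23702529 -0.49952601]
 [-0.2047357  -0.97149965  0.11946432]
 [-0.51360541  0.00272808 -0.85802217]]
```

View pics/st5.png

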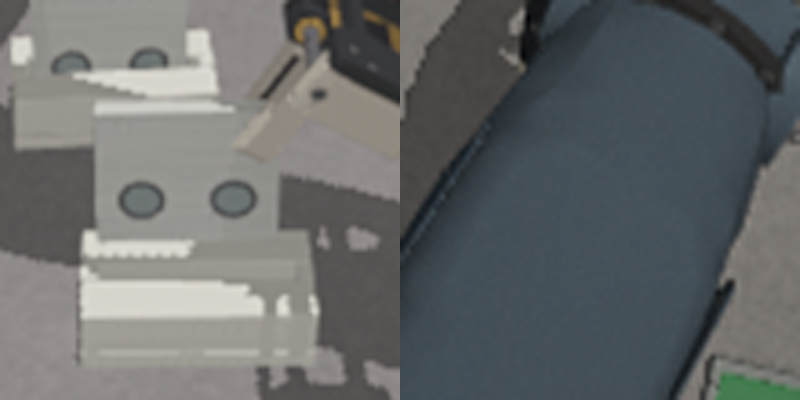

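The side view shows the plate's lower edge (crop row ~238, columns 96–279) above the stand (columns 80–318). The top view is blocked by the arm. I'll compare the plate edge and the slot edges within the side camera.

```bash
python3 - <<'E'
from h import *
np.set_printoptions(precision=1,suppress=True)
a=cv2.imread("pics/side0.png").mean(2);b=cv2.imread("pics/s5f.png").mean(2);t=cv2.imread("pics/top0.png").mean(2)
for c in(275,290,305):print("side0 col",c,[(r_,int(a[r_,c])) for r_ in range(315,350)])
for c in(270,280,290,300):print("s5 col",c,[(r_,int(b[r_,c])) for r_ in range(312,332)])
for rr in(300,308,334):print("side0/s5 row",rr,[(c,int(b[rr,c])) for c in list(range(255,268))+list(range(305,318))])
print("slot row",[(c,int(a[333,c])) for c in list(range(258,275))+list(range(303,322))])
E
```

```text
side0 col 275 [(315, 116), (316, 114), (317, 117), (318, 165), (319, 190), (320, 184), (321, 183), (322, 184), (323, 184), (324, 184), (325, 185), (326, 187), (327, 167), (328, 133), (329, 130), (330, 129), (331, 131), (332, 169), (333, 189), (334, 184), (335, 183), (336, 184), (337, 183), (338, 184), (339, 184), (340, 185), (341, 180), (342, 156), (343, 131), (344, 128), (345, 129), (346, 130), (347, 130), (348, 129), (349, 128)]
side0 col 290 [(315, 118), (316, 114), (317, 115), (318, 167), (319, 191), (320, 185), (321, 183), (322, 184), (323, 184), (324, 184), (325, 185), (326, 186), (327, 165), (328, 131), (329, 130), (330, 128), (331, 124), (332, 161), (333, 185), (334, 184), (335, 184), (336, 183), (337, 184), (338, 183), (339, 184), (340, 185), (341, 178), (342, 151), (343, 129), (344, 130), (345, 130), (346, 131), (347, 129), (348, 128), (349, 128)]
side0 col 305 [(315, 116), (316, 115), (317, 118), (318, 161), (319, 187), (320, 184), (321, 183), (322, 183), (323, 184), (324, 185), (325, 185), (326, 186), (327, 165), (328, 131), (329, 129), (330, 129), (331, 129), (332, 162),
[... 1922 characters left out ...]
 211), (260, 210), (261, 210), (262, 210), (263, 210), (264, 210), (265, 210), (266, 210), (267, 211), (305, 134), (306, 136), (307, 137), (308, 138), (309, 137), (310, 138), (311, 137), (312, 136), (313, 135), (314, 135), (315, 137), (316, 138), (317, 138)]
slot row [(258, 181), (259, 188), (260, 187), (261, 187), (262, 188), (263, 188), (264, 188), (265, 189), (266, 189), (267, 189), (268, 189), (269, 190), (270, 189), (271, 189), (272, 189), (273, 190), (274, 190), (303, 185), (304, 185), (305, 185), (306, 185), (307, 186), (308, 185), (309, 185), (310, 185), (311, 185), (312, 185), (313, 186), (314, 185), (315, 185), (316, 185), (317, 185), (318, 184), (319, 185), (320, 184), (321, 147)]
```

```bash
python3 - <<'E'
from h import *
np.set_printoptions(precision=1,suppress=True)
o=r.get_obs();T,R=o['tool_pos'],o['ee_rot'];print(T)
yaw=np.radians(-13.3);X=np.array([np.cos(yaw),np.sin(yaw)]);Y=np.array([-X[1],X[0]])
zb=T[2]-63.7
pf=plane("side",(280,320.6),zb)[:2]
a0,a1=plane("side",(290,327.2),38)[:2],plane("side",(290,331.8),38)[:2]
e0,e1=plane("side",(290,317.6),38)[:2],plane("side",(290,342),38)[:2]
print("across: plate front",Y@pf,"-> centre",Y@pf+5,"slot",Y@a0,Y@a1,"mid",Y@(a0+a1)/2,"stand edges",Y@e0,Y@e1,"mid",Y@(e0+e1)/2)
G=T-19*R[:,2];print("tool across",Y@G[:2],"top-cam stand",Y@np.array([475.6,-351.4]),X@np.array([475.6,-351.4]))
# along: plate ends on its front-face plane
n=np.r_[Y,0];d0=Y@G[:2]-5
def vp(p):
    q,d=ray("side",p);return q+d*(d0-n@q)/(n@d)
L,Rr=vp((260.8,305)),vp((311.3,308));print("plate ends along",X@L[:2],X@Rr[:2],np.linalg.norm(L-Rr),"mid",X@(L+Rr)[:2]/2,"z",L[2],Rr[2])
zz=vp((280,320.6))[2];zt=vp((270,255+112/3.636))[2];print("bottom z",zz,"top z",zt)
b=cv2.imread("pics/side0.png");m=(b[310:345,245:335].min(2)>150).astype(np.uint8)
c=max(cv2.findContours(cv2.morphologyEx(m,3,np.ones((7,7))),0,1)[0],key=cv2.contourArea)
q=cv2.approxPolyDP(c,4,True)[:,0]+[245,310];print(q.tolist());Q=np.array([plane("side",p,38)[:2] for p in q]);print(Q@X,Q@Y)
E
```

```text
[ 502.  -356.3  130.6]
across: plate front -236.57741600415937 -> centre -231.57741600415937 slot -224.04272973488173 -237.669201554801 mid -230.85596564484135 stand edges -194.62603246060198 -266.8609873844114 mid -230.7435099225067
tool across -231.30196859139156 top-cam stand -232.5634008872063 543.683349540683
plate ends along 489.14633326869966 588.8254668330379 100.040225066429 mid 538.9859000508687 z 107.01540644309091 98.52323574269963
bottom z 66.66794308669057 top z 154.0467423964601
[[258, 319], [257, 344], [321, 344], [318, 318]]
[482.5 481.7 607.9 608.3] [-198.2 -271.5 -273.3 -196.6]
```

```bash
python3 -m creep '{"gripper":[1,1,1,1,1,1,1],"xyz":[[0.0047,-0.0005,-0.0028],[0,0,0],[0.0031,0,0.0051],[0.0031,0,0.0051],[0.0031,0,0.0051],[0.0026,0,0.0043],[0,0,0]],"turn":[[0,0,0],[0,0,0],[0,0,0],[0,0,0],[0,0,0],[0,0,0],[0,0,0]]}'
python3 -m creep '{"gripper":[1,1,1,1,1,1,1],"xyz":[[0.001,0,0.0017],[0.001,0,0.0017],[0.001,0,0.0017],[0.001,0,0.0017],[0.001,0,0.0017],[0,0,0],[0,0,0]],"turn":[[0,0,0],[0,0,0],[0,0,0],[0,0,0],[0,0,0],[0,0,0],[0,0,0]]}'
```

```text
t: 18.55
tool_pos: [507.2, -357.0, 106.9]
ee_rot: [[0.833, -0.237, -0.5], [-0.205, -0.971, 0.12], [-0.514, 0.002, -0.858]]
force: [0.1, 0.4, -2.3]
width: 0.107
gripper_force: 30.0
t: 19.25
tool_pos: [507.5, -357.2, 98.0]
ee_rot: [[0.833, -0.237, -0.499], [-0.205, -0.971, 0.119], [-0.513, 0.003, -0.858]]
force: [0.5, -1.5, -1.3]
width: 0.104
gripper_force: 30.0
```

```bash
python3 -m creep '{"gripper":[1,1,1,1,1,1,1],"xyz":[[0.001,0,0.0017],[0.001,0,0.0017],[0.001,0,0.0017],[0.001,0,0.0017],[0.001,0,0.0017],[0,0,0],[0,0,0]],"turn":[[0,0,0],[0,0,0],[0,0,0],[0,0,0],[0,0,0],[0,0,0],[0,0,0]]}'
```

```text
t: 19.95
tool_pos: [507.4, -357.3, 88.1]
ee_rot: [[0.833, -0.237, -0.499], [-0.205, -0.971, 0.119], [-0.513, 0.003, -0.858]]
force: [0.4, -0.1, -1.8]
width: 0.104
gripper_force: 30.0
```

In the slot with no resistance. I'll go on down the last ~14 mm.

```bash
python3 -m creep '{"gripper":[1,1,1,1,1,1,1,1],"xyz":[[0.001,0,0.0017],[0.001,0,0.0017],[0.001,0,0.0017],[0.001,0,0.0017],[0.001,0,0.0017],[0.0006,0,0.001],[0,0,0],[0,0,0]],"turn":[[0,0,0],[0,0,0],[0,0,0],[0,0,0],[0,0,0],[0,0,0],[0,0,0],[0,0,0]]}'
```

```text
t: 20.75
tool_pos: [507.4, -357.3, 77.1]
ee_rot: [[0.833, -0.237, -0.499], [-0.205, -0.971, 0.119], [-0.513, 0.003, -0.858]]
force: [-0.8, -0.4, -1.2]
width: 0.107
gripper_force: 30.0
```

```bash
python3 -m creep '{"gripper":[1,1,1,1],"xyz":[[0.0005,0,0.0008],[0.0005,0,0.0008],[0,0,0],[0,0,0]],"turn":[[0,0,0],[0,0,0],[0,0,0],[0,0,0]]}'
```

```text
t: 21.15
tool_pos: [507.4, -357.3, 75.3]
ee_rot: [[0.833, -0.237, -0.499], [-0.205, -0.971, 0.119], [-0.513, 0.003, -0.858]]
force: [0.7, 0.6, 0.2]
width: 0.106
gripper_force: 30.0
```

```bash
python3 -m creep '{"gripper":[1,1,1],"xyz":[[0.0005,0,0.0009],[0,0,0],[0,0,0]],"turn":[[0,0,0],[0,0,0],[0,0,0]]}'
```

```text
t: 21.45
tool_pos: [507.7, -357.4, 74.9]
ee_rot: [[0.834, -0.237, -0.499], [-0.205, -0.972, 0.119], [-0.512, 0.003, -0.859]]
force: [2.1, 0.2, 5.8]
width: 0.107
gripper_force: 30.0
```

Contact with the slot floor (about +6 N). I'll release and back out.

```bash
python3 -m creep '{"gripper":[0.7,0.5,0.3,0.1,0,0,0],"xyz":[[0,0,0],[0,0,0],[0,0,0],[0,0,0],[0,0,0],[0,0,0],[0,0,0]],"turn":[[0,0,0],[0,0,0],[0,0,0],[0,0,0],[0,0,0],[0,0,0],[0,0,0]]}'
python3 -m creep '{"gripper":[0,0,0,0,0,0,0,0],"xyz":[[0,0,-0.008],[0,0,-0.012],[-0.008,0,-0.014],[-0.008,0,-0.014],[-0.01,0,-0.017],[-0.01,0,-0.017],[-0.01,0,-0.017],[0,0,0]],"turn":[[0,0,0],[0,0,0],[0,0,0],[0,0,0],[0,0,0],[0,0,0],[0,0,0],[0,0,0]]}'
python3 - <<'E'
from h import *
s=optics.capture("side")[:,:,::-1]
cv2.imwrite("pics/s6.png",cv2.resize(s[220:400,180:440],(780,540),interpolation=2))
E
```

```text
t: 22.15
tool_pos: [507.3, -357.3, 74.1]
ee_rot: [[0.833, -0.237, -0.499], [-0.205, -0.971, 0.119], [-0.513, 0.003, -0.858]]
force: [-0.3, -0.4, -0.5]
width: 0.498
gripper_force: 0.0
t: 22.95
tool_pos: [519.4, -360.3, 186.7]
ee_rot: [[0.836, -0.237, -0.495], [-0.207, -0.971, 0.116], [-0.509, 0.005, -0.861]]
force: [0.4, 0.1, 0.2]
width: 0.502
gripper_force: 0.0
```

View pics/s6.png

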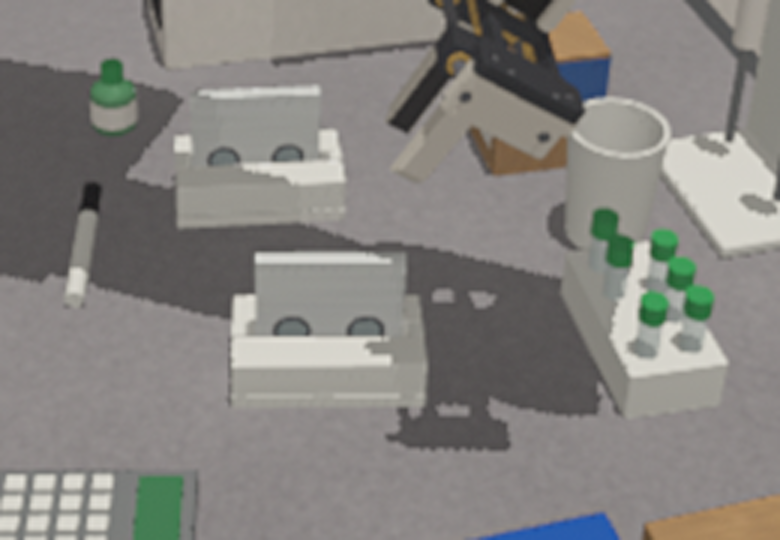

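The plate stands fully down and centred in the slot (crop columns 256–405, stand 232–425). The other plate and the bystanders in view (dropper, marker, beaker, box) look undisturbed, and the gripper is clear.

```bash
python3 -c "
from plant import r
print(r.finish_job())"
```

```text
the job is handed in; nothing more can be done
None
```

The wedged plate is out of the gap and standing upright, fully down in the empty stand's slot, released, and the job is handed in at about 23 s on the robot clock; no verdict came back.

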